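Set and lock the inspection stand's leg

TASK

Set the camera stand's leg to length: swing the hasp up off the catch on the leg's foot and fold it well back, then draw the sprung leg out until its foot bar is in line with the brass pointer. Holding the leg at that length, swing the cam lever fully shut alongside it, and finish still holding the leg firmly, with the lever shut; do not let go. Leave the panel, batteries and ink jar alone.

Things in the scene. Friction and masses are not known exactly. Their poses are not given: they have to be found in the camera images.
- cradle: Fixed bench cradle with one telescopic stand leg lying level. Origin on the bench below the collar's front face, on the leg's centre line; x along the leg toward the foot, y toward the lever side, z up. Grey base plate x -215..140, y -95..60 mm, top z 10. Leg centre line z 46. Outer tube 30 mm square; black collar x -44..0, 32 wide, top z 68. Only parts named here rise above z 25.
- foot: Sliding part of the leg: inner tube 20 mm square along x, ending in a black L foot: a bar reaching sideways to -y only, y +10 to -62 mm, 16 thick in x, z 32 to 60 above the bench, light index line on top. Origin: bar's mid-thickness on the leg's centre line; at cradle x 58 when fully in. A steel catch stud 4 x 6 mm stands over the origin up to z 75. Axes as the cradle's.
- bar_inner (a point): On the foot bar's inner face (toward the collar), 25 mm to -y of the leg's centre line, z 46. Fully in, 50 mm of bare tube lies between collar and this face. One hand suffices, fingers down, closing along y: one finger on the tube's -y side draws the leg out by this face, the other stands outside the lever; shifting the hand to -y and closing swings the lever shut and squeezes it with the tube.
- foot_index (a point): Middle of the foot bar's free end, 62 mm to -y of the leg's centre line, on the bar's index line, z 46. At length when level with the brass pointer along cradle x. The leg slides out up to 75 mm; a spring pulls it in with 3 N when in, 4 N at 50 mm out. Even the shut cam does not hold it (its screw is tightened later): keep holding. With the hasp on the catch it comes out only about 5 mm.
- marker: Brass pointer, fixed, the length mark: block 16 x 18 x 10 mm on the base plate beside the foot bar's free end, point toward the leg, top 20 mm above the bench. Origin: on the plate under the point's middle line, at cradle y -73 mm; axes as the cradle's. It stands 25 to 50 mm farther out than the bar's starting position.
- hasp (a joint): Hasp angle, rad: 0 lying along the leg over the catch, growing as its free end swings up and back over the collar; 2.6 at most, well folded back from 2.0. Stays where it is left (light friction). Steel strap 90 mm long, 16 wide, 4 thick, slot near the free end.
- hasp_hinge (a point): Middle of the hasp's hinge axis, which runs along cradle y; at cradle x -18, y 0, z 72 mm, on top of the collar.
- hasp_tab (a point): Middle of the hasp's pull tab, 58 mm along the strap from the hinge and 15 mm above the strap's centre. The tab is 10 mm along the strap, 16 wide (along y), and reaches 26 mm above the strap's centre. Pinched across its 16 mm width it can turn between the fingertips as they follow the arc about the hinge.
- lever (a joint): Cam lever angle, rad: 0 shut, lying along the leg; starts open at 0.28 to 0.42; 0.6 at most. It opens sideways in the level plane toward +y and stays where it is left; about 1 N at the tip moves it.
- lever_tip (a point): Free end of the cam lever, a dark bar 115 mm long, 8 thick, z 34 to 58 mm above the bench, turning on an upright pin at cradle x -10, y 18. Shut, its inner face is 14 and outer face 22 mm to +y of the leg's centre line and this point is at cradle x 105; tube and lever together then measure 32 mm across.
- panel: Bystander: white panel 280 x 200 x 6 mm with two copper traces and a small lamp, flat on the bench. Origin under its centre.
- battery_a: Bystander: block battery 26.5 x 17.5 x 48.5 mm standing on the panel. Origin under its centre.
- battery_b: Bystander: the same kind of battery standing on the bench beyond the cradle. Origin under its centre.
- ink_jar: Bystander: amber jar 44 mm wide, 60 mm high, beyond the cradle. Origin under its centre.

How it is judged:
By the outcome, as a careful person would: the job done as asked, in the order asked, and still so for the second after the job is handed in, while the arm keeps its last pose, push and grip.
It also fails if it takes over 45 s, if anything falls off the work surface, if the arm or the gripper's body presses on something with over 40 N, if the wrist force passes 120 N, or if a joint passes its speed limit or range.

ROBOT

A 7-joint arm with a two-finger parallel gripper is mounted at the origin on the work surface. World frame = base frame: x ahead of the robot, y to its left, z up, the work surface at z = 0. Lengths are in m, angles in rad, forces in N, time in s.
With the tool pointing down it reaches from about 0.425 to 0.925 m from the base axis. Payload 6.8 kg.
Tool frame: the origin (TCP) lies on the front face of the gripper's body, between the roots of the fingers; the fingertips stand 73 mm ahead of it and the grasp point (between the pads) lies 54 mm ahead of it; z points along the fingers, y is the line along which they close (so a half turn about z gives the same grasp; the last joint's range is limited). The gripper opens to 85 mm and grips with 20 to 120 N. Pads are 22 mm wide; open, the fingers measure 114 mm over their backs; the gripper's body (76 mm by 85 mm) begins 54 mm behind the grasp point. The pads swing forward as they close: fully open they stand 13 mm farther back than shut.
Start: joints at [-1.376, 0.477, 0.022, 1.555, -0.011, 1.109, -0.083], TCP at [0.201, 0.644, 0.304] pointing down, gripper open.
Joint ranges: [-2.96, 2.96], [-0.34, 2.1], [-1.41, 1.46], [0.24, 2.44], [-1.37, 4.51], [0.17, 1.92], [-2.96, 2.96]. Speed limits (rad/s): [2.39, 2.39, 3.14, 3.14, 3.14, 3.14, 3.14].

INTERFACE

Orientations are given as a unit quaternion [w, x, y, z].
In Python, from station import bot, optics gives the robot as it stands.
- The arm moves only by the tool drive_tool, never from a script. Its argument "deltas" is a list of rows, each an object with "gripper": the closure in counts, from 0 (fully open) to 255 (shut); "offset": the shift along the tool's x, y, z in units of 1000 mm (1.0 is 1000 mm), a list of three; "angular": the turn, a rotation vector about the tool's x, y, z in units of 45 degrees (1.0 is 45 degrees), a list of three. In form: [{"gripper": gripper, "offset": [dx, dy, dz], "angular": [rx, ry, rz]}, ...]. A call has 1 to 5 rows; each row is the pose to reach, as a shift and turn from the pose commanded when the call began, along the tool's axes at that moment; what a row does not reach only later rows make up. A row lasts 1/10 s, in which the tool goes at most 50 mm and 8.59 degrees, less where a joint would pass 70% of its speed; a pose out of reach is approached as far as the arm can. A call with a number of a shift or a turn outside -1 to 1 is refused whole. A call with a gripper value outside its range is refused whole. The fingers move at their own pace and stop on an object; "grip_force" is the grip in N (left out, the last holds). Time passes only in rows, so rows that repeat a pose let the fingers close. It gives the time, the measured TCP pose, the force, the opening and the grip force at its end, in the units of the state.
- bot.get_obs(): the state, without advancing time (a new reading comes with each control period).
- optics.read_camera(name): name is "side" or "top"; returns the picture (480x640x3 uint8, blue, green, red); there is no depth.
- optics.camera_model(name): a dict with "fx", "fy", "cx", "cy" (pixels), "cam_to_world" (4x4, takes a point from camera to world coordinates). Camera axes: x right, y up, looking along -z (the intrinsics and any distortion apply to the point x, -y, -z); pixel columns grow to the right and rows downward; lengths in m; the calibration is good to about 2 mm. A picture is of the moment at which its call begins. camera_model takes no time and is no camera call.
- bot.hand_in(): hands the job in; it is judged then, once.
The state is a dict: "t": time; "q": joint angles; "joint_vel": joint speeds; "joint_torque": joint torques, N m; "eef_pos": TCP position; "tool_rot": TCP orientation; "contact_force": force on the tool from outside, world axes, zero at the start; "torque": the same for the moment, N m; "gripper_width": opening from 0.0 (shut) to 1.0 (fully open); "grasp_force": force on a finger pad.
Only numpy, scipy, OpenCV 4.12 (cv2) and the standard library are available. Lean on these libraries where they do the work, as an engineer would, in place of code of your own. Each camera call takes 0.05 s, during which the arm holds its last target. There are 200 camera calls.

## Working session

There is one attempt and no reset: what is moved stays moved. The work goes in short steps, Python scripts to look and compute and a tool call to move; the robot and the scene stay as the last step left them, time stands still between calls to the robot, and variables do not carry over. Pictures are saved under pics/ and viewed, at most 10 in all, crops included, and the job is handed in when it is done.

Besides the shell and the picture viewer there is one more tool, called after "Emit:" as name(argument=value, ...), one argument or row to a line, values as JSON. drive_tool: Moves the arm, as the interface text tells. Its arguments: {"type":"object","properties":{"deltas":{"type":"array"},"grip_force":{"type":"number"}},"required":["deltas"]}

```bash
mkdir -p pics; cat > h.py <<'E'
import numpy as np,cv2
from station import bot,optics
def save(n,name):
    im=optics.read_camera(n); cv2.imwrite('pics/'+name+'.png',im); return im
def ray(n,uv):
    m=optics.camera_model(n);T=np.array(m['cam_to_world'])
    d=np.array([(uv[0]-m['cx'])/m['fx'],-(uv[1]-m['cy'])/m['fy'],-1.0])
    return T[:3,3],T[:3,:3]@d
def onz(n,uv,z):
    o,d=ray(n,uv);return o+d*(z-o[2])/d[2]
def proj(n,p):
    m=optics.camera_model(n);T=np.array(m['cam_to_world'])
    c=T[:3,:3].T@(np.array(p)-T[:3,3]);return np.array([m['cx']+m['fx']*c[0]/-c[2],m['cy']-m['fy']*c[1]/-c[2]])
E
python3 - <<'E'
from h import *
save('top','top0');save('side','side0')
for n in('top','side'):print(optics.camera_model(n))
s=bot.get_obs();print({k:np.round(v,3).tolist() for k,v in s.items()})
E
```

```text
{'fx': 574.7466543047411, 'fy': 574.7466543047411, 'cx': 314.694568982671, 'cy': 245.90478803709294, 'cam_to_world': array([[-0.00970709,  0.99614003, -0.08724   ,  0.49538216],
       [-0.99994554, -0.00933567,  0.00466439, -0.13887971],
       [ 0.00383194,  0.08728052,  0.9961764 ,  1.36881668],
       [ 0.        ,  0.        ,  0.        ,  1.        ]])}
{'fx': 588.1154172238761, 'fy': 588.1154172238761, 'cx': 327.8388045621874, 'cy': 235.19514873553385, 'cam_to_world': array([[ 0.92762911,  0.27440039, -0.25339429,  0.33801135],
       [-0.37308039,  0.71297994, -0.59369237, -0.72471389],
       [ 0.01775563,  0.64526277,  0.76375435,  0.85237666],
       [ 0.        ,  0.        ,  0.        ,  1.        ]])}
{'t': 0.1, 'q': [-1.376, 0.478, 0.022, 1.556, -0.012, 1.109, -0.083], 'joint_vel': [0.002, -0.002, 0.001, -0.003, 0.001, -0.002, -0.0], 'joint_torque': [0.005, -59.776, 1.614, -28.196, 0.013, 0.005, -0.0], 'eef_pos': [0.201, 0.644, 0.303], 'tool_rot': [-0.0, 0.151, 0.989, -0.001], 'contact_force': [-0.866, 0.244, -0.406], 'torque': [-0.005, -0.015, -0.001], 'grasp_force': 0.0, 'gripper_width': 0.999}
```

View pics/top0.png

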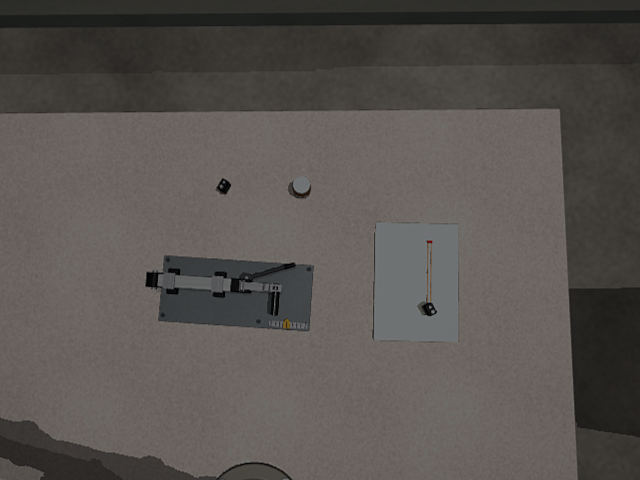

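View pics/side0.png

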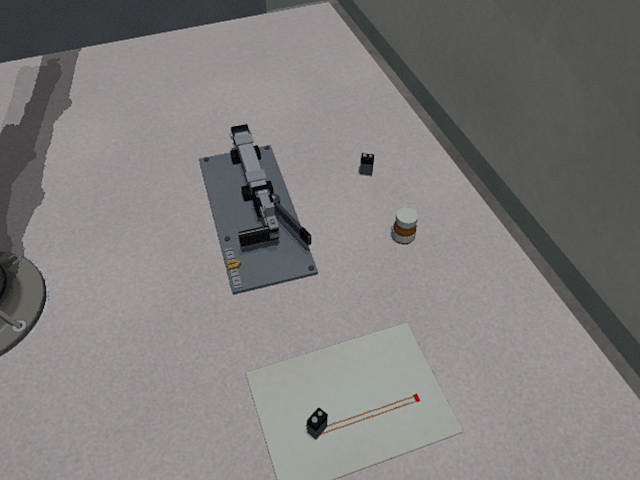

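The top view shows the cradle around (160–313, 256–330), with its x axis pointing right (world −y), the foot bar near (274,300), the pointer near (287,324) and the lever tip near (293,265). Next I'll measure the cradle pose and zoom in.

```bash
python3 - <<'E'
from h import *
im=cv2.imread('pics/top0.png')
c=cv2.resize(im[240:345,140:325],None,fx=4.3,fy=4.3,interpolation=cv2.INTER_CUBIC);cv2.imwrite('pics/c0.png',np.clip(c*1.8,0,255).astype('uint8'))
hsv=cv2.cvtColor(im,cv2.COLOR_BGR2HSV)
roi=np.zeros(im.shape[:2],'uint8');roi[245:340,145:325]=1
b=im.astype(int)
m=((b[...,0]-b[...,2]>3)&(roi>0)).astype('uint8')*255
m=cv2.morphologyEx(m,cv2.MORPH_CLOSE,np.ones((9,9)))
m=cv2.morphologyEx(m,cv2.MORPH_OPEN,np.ones((15,15)))
cs,_=cv2.findContours(m,0,1);k=max(cs,key=cv2.contourArea);r=cv2.minAreaRect(k);print(r)
bx=cv2.boxPoints(r);W=np.array([onz('top',p,.01) for p in bx]);print(W.round(4))
print([np.linalg.norm(W[i]-W[i-1]).round(4) for i in range(4)])
y=((hsv[...,1]>110)&(hsv[...,0]>12)&(hsv[...,0]<32)&(roi>0));v,u=np.nonzero(y);print('brass',u.mean(),v.mean(),len(u),onz('top',(u.mean(),v.mean()),.02))
E
```

```text
((235.74325561523438, 292.80853271484375), (149.79481506347656, 64.94247436523438), 3.8568010330200195)
[[ 0.4431  0.2218  0.01  ]
 [ 0.5952  0.2136  0.01  ]
 [ 0.568  -0.14    0.01  ]
 [ 0.4162 -0.1283  0.01  ]]
[np.float64(0.3512), np.float64(0.1524), np.float64(0.3546), np.float64(0.1523)]
brass 283.25 322.265625 64 [ 0.43573332 -0.07025574  0.02      ]
```

View pics/c0.png

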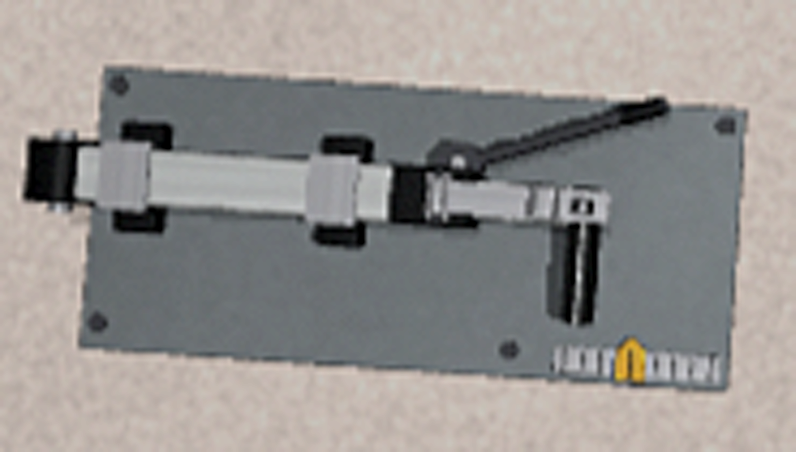

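The crop shows the plate corners clearly at (105,67), (747,108), (728,388) and (80,347). The stud is at (582,206), the index-line end at (581,322), the pointer tip at (631,342), and the lever tip at (662,105).

```bash
cat >> h.py <<'E'
def fit(C,W):
    C=np.array(C,float);W=np.array(W)[:,:2];c0,w0=C.mean(0),W.mean(0)
    H=(C-c0).T@(W-w0);a=np.arctan2(H[0,1]-H[1,0],H[0,0]+H[1,1])
    R=np.array([[np.cos(a),-np.sin(a)],[np.sin(a),np.cos(a)]]);return a,R,w0-R@c0
E
python3 - <<'E'
from h import *
px=lambda u,v:(140+(u+.5)/4.3-.5,240+(v+.5)/4.3-.5)
corn=[(105,67),(747,108),(728,388),(80,347)]
C=np.array([(-.215,.06),(.14,.06),(.14,-.095),(-.215,-.095)])
W=np.array([onz('top',px(*p),.01) for p in corn])
a,R,t=fit(C,W);print('yaw',a,np.degrees(a),'t',t);print('res mm',((C@R.T+t-W[:,:2])*1e3).round(1).tolist())
def loc(p,z):return ((onz('top',px(*p),z)[:2]-t)@R*1e3).round(1)
for n,p,z in[('stud',(582,206),.075),('idx end',(580,322),.06),('idx mid',(582,270),.06),('ptr tip',(631,342),.02),('ptr',(631,365),.02),('levertip',(662,103),.058),('hinge',(436,192),.072)]:print(n,loc(p,z))
np.savez('pose.npz',a=a,R=R,t=t)
# side view check
for n,p in[('corner',(.14,-.095,.01)),('corner2',(.14,.06,.01)),('c3',(-.215,-.095,.01)),('c4',(-.215,.06,.01)),('barend',(.063,-.062,.06))]:
    print(n,proj('side',np.r_[R@p[:2]+t,p[2]]).round(1))
E
```

```text
yaw -1.64430054819759 -94.21148166276951 t [0.52097787 0.00219562]
res mm [[1.0, 0.6], [0.8, -0.2], [-1.1, -0.7], [-0.7, 0.3]]
stud [57.3 -1. ]
idx end [ 59.5 -61.7]
idx mid [ 58.6 -34.4]
ptr tip [ 85.3 -72.1]
ptr [ 86.1 -84.4]
levertip [94.7 56.3]
hinge [-19.7   1.4]
corner [232.7 292.2]
corner2 [318.5 271.2]
c3 [197.9 158.3]
c4 [269.9 144.4]
barend [239.2 236.7]
```

```bash
cat >> h.py <<'E'
from scipy.spatial.transform import Rotation as Rt
def pose():
    P=np.load('pose.npz');R=P['R'];t=P['t'];s=bot.get_obs();q=s['tool_rot'];return R,t,s,Rt.from_quat([q[1],q[2],q[3],q[0]])
def cur():
    R,t,s,q=pose();p=s['eef_pos'];print('t',round(s['t'],2),'TCP cradle mm',((np.array(p[:2])-t)@R*1e3).round(1),round(p[2]*1e3,1),'w',round(s['gripper_width'],3),'gf',round(s['grasp_force'],1),'F cradle',(np.array(s['contact_force'][:2])@R).round(1),round(s['contact_force'][2],1))
def delta(x,y,z):
    "cradle mm, tool y = cradle y, down"
    R,t,s,q=pose();w=np.r_[R@[x/1e3,y/1e3]+t,z/1e3]
    M=np.zeros((3,3));M[:2,0]=-R[:,0];M[:2,1]=R[:,1];M[2,2]=-1
    print('offset',q.inv().apply(w-np.array(s['eef_pos'])).round(4),'ang',((q.inv()*Rt.from_matrix(M)).as_rotvec()/(np.pi/4)).round(3))
E
python3 -c "
from h import *
cur();delta(40,0,200)"
```

```text
t 0.1 TCP cradle mm [-616.5 -366.1] 303.0 w 0.999 gf 0.0 F cradle [-0.2 -0.9] -0.4
offset [-0.5057 -0.5559  0.104 ] ang [-2.000e-03  1.000e-03  1.708e+00]
```

Emit:
drive_tool(
  deltas=[
    {"gripper": 0, "offset": [-0.5057, -0.5559, 0.104], "angular": [0, 0, 1.0]},
    {"gripper": 0, "offset": [-0.5057, -0.5559, 0.104], "angular": [0, 0, 1.0]},
    {"gripper": 0, "offset": [-0.5057, -0.5559, 0.104], "angular": [0, 0, 1.0]},
    {"gripper": 0, "offset": [-0.5057, -0.5559, 0.104], "angular": [0, 0, 1.0]},
    {"gripper": 0, "offset": [-0.5057, -0.5559, 0.104], "angular": [0, 0, 1.0]},
  ],
  grip_force=20,
)

```text
t: 0.6
eef_pos: [0.3062, 0.4176, 0.2692]
tool_rot: [-0.0, 0.505, 0.863, -0.0]
contact_force: [0.3, -0.2, -0.0]
gripper_width: 1.0
grasp_force: 0.0
```

```bash
python3 -c "
from h import *
cur();delta(40,0,200)"
```

```text
t 0.6 TCP cradle mm [-398.5 -244.7] 269.2 w 1.0 gf 0.0 F cradle [0.2 0.3] -0.0
offset [-0.5007 -0.0382  0.0692] ang [-0.     0.     0.745]
```

Emit:
drive_tool(
  deltas=[
    {"gripper": 0, "offset": [-0.5007, -0.0382, 0.069], "angular": [0, 0, 0.745]},
    {"gripper": 0, "offset": [-0.5007, -0.0382, 0.069], "angular": [0, 0, 0.745]},
    {"gripper": 0, "offset": [-0.5007, -0.0382, 0.069], "angular": [0, 0, 0.745]},
    {"gripper": 0, "offset": [-0.5007, -0.0382, 0.069], "angular": [0, 0, 0.745]},
    {"gripper": 0, "offset": [-0.5007, -0.0382, 0.069], "angular": [0, 0, 0.745]},
  ],
)

```text
t: 1.1
eef_pos: [0.4119, 0.194, 0.2354]
tool_rot: [-0.0, 0.732, 0.682, 0.0]
contact_force: [0.4, 0.9, 0.8]
gripper_width: 0.999
grasp_force: 0.0
```

```bash
python3 -c "
from h import *
cur();delta(40,0,200)"
```

```text
t 1.1 TCP cradle mm [-183.3 -122.9] 235.4 w 0.999 gf 0.0 F cradle [-0.9  0.4] 0.8
offset [-0.2237  0.1222  0.0353] ang [ 0.    -0.     0.004]
```

Emit:
drive_tool(
  deltas=[
    {"gripper": 0, "offset": [-0.2237, 0.1222, 0.035], "angular": [0, 0, 0.004]},
    {"gripper": 0, "offset": [-0.2237, 0.1222, 0.035], "angular": [0, 0, 0.004]},
    {"gripper": 0, "offset": [-0.2237, 0.1222, 0.035], "angular": [0, 0, 0.004]},
    {"gripper": 0, "offset": [-0.2237, 0.1222, 0.035], "angular": [0, 0, 0.004]},
    {"gripper": 0, "offset": [-0.2237, 0.1222, 0.035], "angular": [0, 0, 0.004]},
  ],
)

```text
t: 1.6
eef_pos: [0.5159, -0.0307, 0.2012]
tool_rot: [-0.0, 0.731, 0.682, -0.0]
contact_force: [1.2, 0.6, 0.8]
gripper_width: 0.999
grasp_force: 0.0
```

```bash
python3 -c "
from h import *
cur();delta(40,0,141)"
```

```text
t 1.6 TCP cradle mm [33.2 -2.7] 201.2 w 0.999 gf 0.0 F cradle [-0.7  1.1] 0.8
offset [-0.0068  0.0027  0.0601] ang [-0.    -0.     0.005]
```

Emit:
drive_tool(
  deltas=[
    {"gripper": 0, "offset": [-0.007, 0.0025, 0.03], "angular": [0, 0, 0.005]},
    {"gripper": 0, "offset": [-0.007, 0.0025, 0.06], "angular": [0, 0, 0.005]},
    {"gripper": 0, "offset": [-0.007, 0.0025, 0.06], "angular": [0, 0, 0.005]},
    {"gripper": 120, "offset": [-0.007, 0.0025, 0.06], "angular": [0, 0, 0.005]},
    {"gripper": 120, "offset": [-0.007, 0.0025, 0.06], "angular": [0, 0, 0.005]},
  ],
)

```text
t: 2.1
eef_pos: [0.5182, -0.0357, 0.1428]
tool_rot: [0.0, 0.733, 0.681, 0.001]
contact_force: [0.0, -0.2, 0.7]
gripper_width: 0.69
grasp_force: 0.0
```

```bash
python3 -c "
from h import *
cur();delta(40,0,141)
im=save('top','t1');i2=save('side','s1')
a=cv2.resize(im[240:345,200:325],(500,420));b=cv2.resize(i2[120:300,190:340],(300,360))
c=np.zeros((420,800,3),'uint8');c[:,:500]=a;c[:360,500:]=b;cv2.imwrite('pics/m1.png',np.clip(c*1.6,0,255).astype('uint8'))"
```

```text
t 2.1 TCP cradle mm [38.  0.] 142.8 w 0.69 gf 0.0 F cradle [0.2 0.1] 0.7
offset [-0.002  -0.      0.0018] ang [ 0.002 -0.001  0.   ]
```

View pics/m1.png

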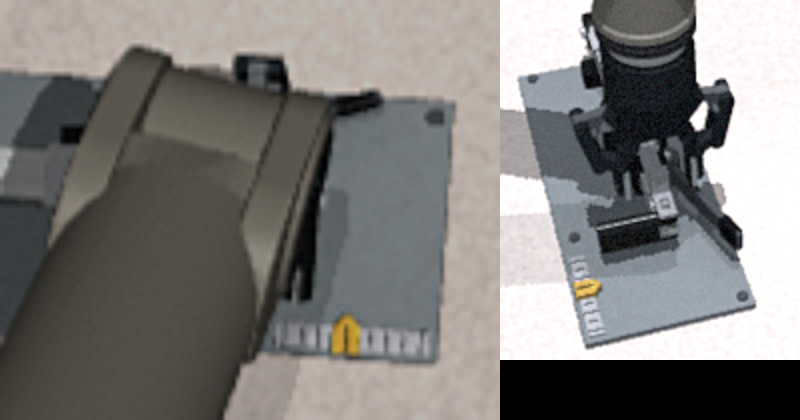

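The side view shows the fingers straddling the hasp tab. The foot bar, pointer and lever tip can all be seen there, so I'll close on the tab.

Emit:
drive_tool(
  deltas=[
    {"gripper": 230, "offset": [-0.002, 0, 0.002], "angular": [0, 0, 0]},
    {"gripper": 230, "offset": [-0.002, 0, 0.002], "angular": [0, 0, 0]},
    {"gripper": 230, "offset": [-0.002, 0, 0.002], "angular": [0, 0, 0]},
    {"gripper": 230, "offset": [-0.002, 0, 0.002], "angular": [0, 0, 0]},
    {"gripper": 230, "offset": [-0.002, 0, 0.002], "angular": [0, 0, 0]},
  ],
)

```text
t: 2.7
eef_pos: [0.5178, -0.0382, 0.14]
tool_rot: [0.0, 0.733, 0.68, 0.0]
contact_force: [0.6, -1.3, 4.4]
gripper_width: 0.18
grasp_force: 23.9
```

```bash
python3 -c "
from h import *
cur()
# arc of tab relative to start (dx cradle -> tool x = -dx ; tool z = -dz)
for th in np.arange(.2,2.5,.2):
    x=58*np.cos(th)-15*np.sin(th);z=58*np.sin(th)+15*np.cos(th);print(round(th,2),'tool x,z from start',round(-(x-58)/1e3,4),round(-(z-15)/1e3,4))"
```

```text
t 2.7 TCP cradle mm [40.5 -0.2] 140.0 w 0.18 gf 23.9 F cradle [1.2 0.7] 4.4
0.2 tool x,z from start 0.0041 -0.0112
0.4 tool x,z from start 0.0104 -0.0214
0.6 tool x,z from start 0.0186 -0.0301
0.8 tool x,z from start 0.0284 -0.0371
1.0 tool x,z from start 0.0393 -0.0419
1.2 tool x,z from start 0.051 -0.0445
1.4 tool x,z from start 0.0629 -0.0447
1.6 tool x,z from start 0.0747 -0.0425
1.8 tool x,z from start 0.0858 -0.0381
2.0 tool x,z from start 0.0958 -0.0315
2.2 tool x,z from start 0.1043 -0.0231
2.4 tool x,z from start 0.1109 -0.0131
```

Width 0.18 is about 15–16 mm with 24 N on the pad, so the tab is gripped. I'll follow the arc.

Emit:
drive_tool(
  deltas=[
    {"gripper": 230, "offset": [0.004, 0, -0.011], "angular": [0, 0, 0]},
    {"gripper": 230, "offset": [0.01, 0, -0.021], "angular": [0, 0, 0]},
    {"gripper": 230, "offset": [0.0185, 0, -0.03], "angular": [0, 0, 0]},
    {"gripper": 230, "offset": [0.0285, 0, -0.037], "angular": [0, 0, 0]},
    {"gripper": 230, "offset": [0.0395, 0, -0.042], "angular": [0, 0, 0]},
  ],
)

```text
t: 3.2
eef_pos: [0.5207, 0.0007, 0.1828]
tool_rot: [0.001, 0.733, 0.68, 0.0]
contact_force: [3.4, -3.8, -3.0]
gripper_width: 0.18
grasp_force: 19.7
```

Remaining arc, relative to this pose (angle 1.0): subtract (0.0395, −0.042).

Emit:
drive_tool(
  deltas=[
    {"gripper": 230, "offset": [0.0115, 0, -0.0025], "angular": [0, 0, 0]},
    {"gripper": 230, "offset": [0.0235, 0, -0.0027], "angular": [0, 0, 0]},
    {"gripper": 230, "offset": [0.035, 0, -0.0005], "angular": [0, 0, 0]},
    {"gripper": 230, "offset": [0.0465, 0, 0.004], "angular": [0, 0, 0]},
    {"gripper": 230, "offset": [0.0565, 0, 0.0105], "angular": [0, 0, 0]},
  ],
)

```text
t: 3.7
eef_pos: [0.5252, 0.0595, 0.1716]
tool_rot: [0.0, 0.732, 0.681, 0.001]
contact_force: [3.2, -1.5, 4.1]
gripper_width: 0.181
grasp_force: 20.2
```

Emit:
drive_tool(
  deltas=[
    {"gripper": 230, "offset": [0.0085, 0, 0.0085], "angular": [0, 0, 0]},
    {"gripper": 230, "offset": [0.0125, 0, 0.0135], "angular": [0, 0, 0]},
    {"gripper": 230, "offset": [0.0125, 0, 0.0135], "angular": [0, 0, 0]},
    {"gripper": 100, "offset": [0.0125, 0, 0.0135], "angular": [0, 0, 0]},
    {"gripper": 50, "offset": [0.0125, 0, 0.0135], "angular": [0, 0, 0]},
  ],
)

```text
t: 4.2
eef_pos: [0.5238, 0.07, 0.1567]
tool_rot: [-0.001, 0.733, 0.68, -0.001]
contact_force: [-0.5, -0.4, -0.2]
gripper_width: 0.514
grasp_force: 0.0
```

```bash
python3 -c "
from h import *
cur();delta(-66,0,220);delta(36,32,220)"
```

```text
t 4.2 TCP cradle mm [-67.8  -2.1] 156.7 w 0.514 gf 0.0 F cradle [ 0.5 -0.5] -0.2
offset [-0.0019  0.0019 -0.0633] ang [-0.004  0.001 -0.001]
offset [-0.1039  0.034  -0.0633] ang [-0.004  0.001 -0.001]
```

Emit:
drive_tool(
  deltas=[
    {"gripper": 0, "offset": [0, 0.001, -0.03], "angular": [0, 0, 0]},
    {"gripper": 0, "offset": [0, 0.001, -0.063], "angular": [0, 0, 0]},
    {"gripper": 0, "offset": [-0.05, 0.017, -0.063], "angular": [0, 0, 0]},
    {"gripper": 0, "offset": [-0.1, 0.034, -0.063], "angular": [0, 0, 0]},
    {"gripper": 0, "offset": [-0.1, 0.034, -0.063], "angular": [0, 0, 0]},
  ],
)

```text
t: 4.7
eef_pos: [0.5514, -0.0394, 0.221]
tool_rot: [0.001, 0.736, 0.677, -0.001]
contact_force: [-0.1, -0.4, 0.6]
gripper_width: 1.0
grasp_force: 0.0
```

```bash
python3 -c "
from h import *
cur();delta(33,32,93)
im=save('top','t2');i2=save('side','s2')
a=cv2.resize(im[240:345,200:325],(500,420));b=cv2.resize(i2[120:300,190:340],(300,360))
c=np.zeros((420,800,3),'uint8');c[:,:500]=a;c[:360,500:]=b;cv2.imwrite('pics/m2.png',np.clip(c*1.6,0,255).astype('uint8'))"
```

```text
t 4.7 TCP cradle mm [39.3 33.4] 221.0 w 1.0 gf 0.0 F cradle [ 0.4 -0.1] 0.6
offset [ 0.0067 -0.0015  0.128 ] ang [ 0.     0.004 -0.013]
```

View pics/m2.png

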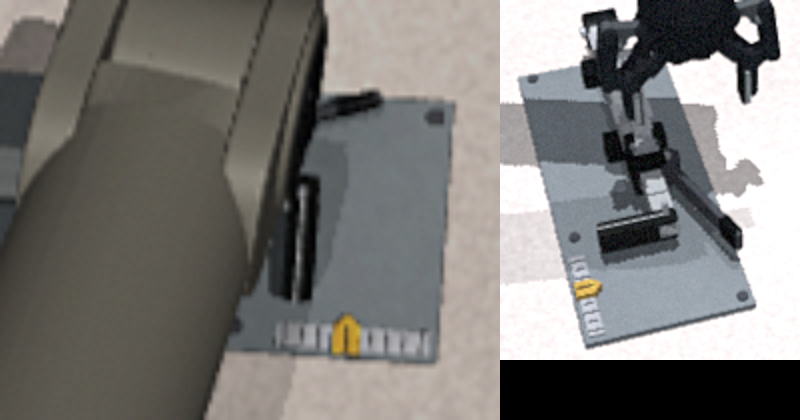

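The hasp is folded back over the collar, and the foot and lever haven't moved. I'll lower the hand with one finger beside the tube and the other outside the lever.

Emit:
drive_tool(
  deltas=[
    {"gripper": 0, "offset": [0.0067, -0.003, 0.03], "angular": [0, 0.004, -0.013]},
    {"gripper": 0, "offset": [0.0067, -0.003, 0.06], "angular": [0, 0.004, -0.013]},
    {"gripper": 0, "offset": [0.0067, -0.003, 0.095], "angular": [0, 0.004, -0.013]},
    {"gripper": 0, "offset": [0.0067, -0.003, 0.128], "angular": [0, 0.004, -0.013]},
    {"gripper": 0, "offset": [0.0067, -0.003, 0.128], "angular": [0, 0.004, -0.013]},
  ],
)

```text
t: 5.3
eef_pos: [0.5457, -0.0231, 0.0885]
tool_rot: [-0.005, 0.729, 0.685, -0.002]
contact_force: [-0.5, -0.5, 0.1]
gripper_width: 1.004
grasp_force: 0.0
```

```bash
python3 -c "
from h import *
cur()
i2=save('side','s3');cv2.imwrite('pics/m3.png',np.clip(cv2.resize(i2[130:300,190:340],(530,600),interpolation=2)*1.6,0,255).astype('uint8'))"
```

```text
t 5.3 TCP cradle mm [23.4 26.5] 88.5 w 1.004 gf 0.0 F cradle [ 0.5 -0.5] 0.1
```

View pics/m3.png

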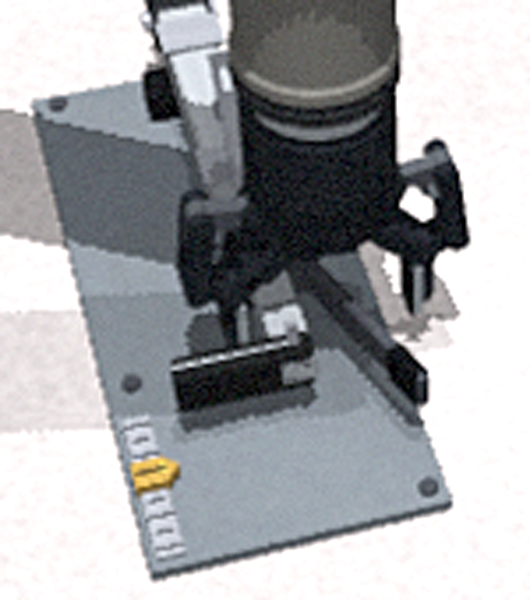

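The measured pose seems to have lagged the command. I'll let it settle and then recheck.

Emit:
drive_tool(
  deltas=[
    {"gripper": 0, "offset": [0, 0, 0], "angular": [0, 0, 0]},
    {"gripper": 0, "offset": [0, 0, 0], "angular": [0, 0, 0]},
  ],
)

```text
t: 5.55
eef_pos: [0.5503, -0.0249, 0.0942]
tool_rot: [-0.0, 0.729, 0.684, 0.002]
contact_force: [-0.7, 0.5, -0.0]
gripper_width: 0.998
grasp_force: 0.0
```

```bash
python3 -c "
from h import *
cur();delta(36,31,92)"
```

```text
t 5.55 TCP cradle mm [24.8 31.3] 94.2 w 0.998 gf 0.0 F cradle [-0.5 -0.7] -0.0
offset [-0.0112 -0.0004  0.0022] ang [ 0.003 -0.005  0.013]
```

Emit:
drive_tool(
  deltas=[
    {"gripper": 0, "offset": [-0.007, 0, 0.002], "angular": [0, 0, 0.013]},
    {"gripper": 0, "offset": [-0.014, 0, 0.002], "angular": [0, 0, 0.013]},
    {"gripper": 0, "offset": [-0.021, 0, 0.002], "angular": [0, 0, 0.013]},
    {"gripper": 0, "offset": [-0.028, 0, 0.002], "angular": [0, 0, 0.013]},
    {"gripper": 0, "offset": [-0.035, 0, 0.002], "angular": [0, 0, 0.013]},
  ],
)

```text
t: 6.05
eef_pos: [0.5473, -0.0603, 0.0907]
tool_rot: [-0.001, 0.733, 0.68, 0.002]
contact_force: [-0.5, 3.7, 3.6]
gripper_width: 1.001
grasp_force: 2.1
```

Emit:
drive_tool(
  deltas=[
    {"gripper": 0, "offset": [0, 0, 0], "angular": [0, 0, 0]},
    {"gripper": 0, "offset": [0, 0, 0], "angular": [0, 0, 0]},
  ],
)

```text
t: 6.25
eef_pos: [0.5472, -0.0604, 0.0905]
tool_rot: [-0.001, 0.733, 0.68, 0.001]
contact_force: [0.4, 2.9, 2.9]
gripper_width: 1.002
grasp_force: 1.5
```

```bash
python3 -c "
from h import *
cur();delta(60,31,92)
im=save('top','t4');i2=save('side','s4')
a=cv2.resize(im[255:345,245:325],(480,540),interpolation=2);b=cv2.resize(i2[190:300,210:320],(320,320),interpolation=2)
c=np.zeros((540,800,3),'uint8');c[:,:480]=a;c[:320,480:]=b;cv2.imwrite('pics/m4.png',np.clip(c*1.6,0,255).astype('uint8'))"
```

```text
t 6.25 TCP cradle mm [60.5 30.8] 90.5 w 1.002 gf 1.5 F cradle [-2.9  0.2] 2.9
offset [ 0.0005  0.0002 -0.0015] ang [ 0.    -0.004 -0.002]
```

View pics/m4.png

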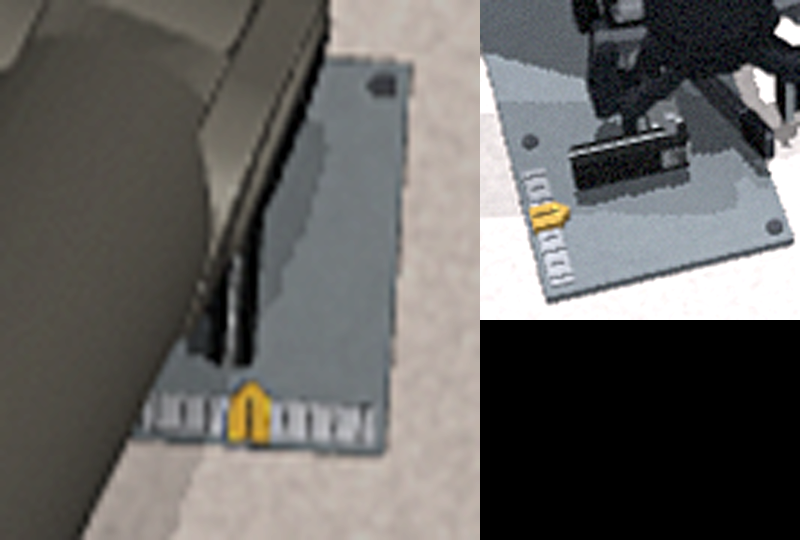

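The foot is being drawn: in the top view the index-line end is at crop (231,360), and the pointer's centre line runs from (252,382) to (249,440). I'll measure the remaining distance.

```bash
python3 - <<'E'
from h import *
R,t,_,_=pose()
loc=lambda uv,z:((onz('top',uv,z)[:2]-t)@R*1e3)
im=cv2.imread('pics/t4.png');g=im.astype(int)
hsv=cv2.cvtColor(im,cv2.COLOR_BGR2HSV)
m=(hsv[...,1]>100)&(hsv[...,0]>12)&(hsv[...,0]<34);m[:310]=0;m[335:]=0;m[:,:270]=0;m[:,:][:,310:]=0
v,u=np.nonzero(m);P=np.array([loc(p,.02) for p in zip(u,v)]);print('brass',len(u),P.mean(0),P.min(0),P.max(0),'midx',(P[:,0].min()+P[:,0].max())/2)
gr=im.max(2).astype(int)
for r in range(300,317):
    print(r,gr[r,276:292])
E
```

```text
brass 62 [ 85.17648294 -82.72110391] [ 77.73466445 -92.93605852] [ 92.7693422  -71.60773316] midx 85.25200332593266
300 [39 37 33 42 31 27  9 40 57 22  4  0 59 65 66 63]
301 [37 36 36 31 28 17  5 49 59 22  7  0 66 67 64 63]
302 [37 34 62 37 27 11  3 48 45 16  5  0 65 66 64 62]
303 [36 32 53 36 17  5  2 69 41 13  6  5 66 67 64 61]
304 [34 36 32 30 15  5  1 79 45 10  6  4 67 67 63 71]
305 [32 47 32 24 11 10  0 79 45 13  5 10 64 66 72 78]
306 [30 44 33 11  6  5  2 77 36  7  8  8 64 72 77 78]
307 [37 33 30 21  6  6  0 96 40  2  5 19 63 77 77 76]
308 [ 44  31  30  32  10   5   0 107  44   2   8  26  71  78  77  77]
309 [37 30 32 35 13  6  0 90 37  6  7 24 77 79 77 78]
310 [32 28 30 28 10  4 19 80 31  6  3 39 77 78 76 77]
311 [31 30 32 25  8  5 27 79 31  8  1 45 77 78 77 76]
312 [36 29 32 24 11  5 27 80 31  8  0 43 76 77 76 75]
313 [34 25 27 23 10  3 25 65 27  8  0 42 75 78 75 75]
314 [53 54 57 23  1  2 43 56 22  8  0 55 77 77 76 75]
315 [63 65 68 56 41 11 57 52 20 10 13 70 77 76 76 76]
316 [62 62 64 66 61 52 64 60 52 52 63 78 76 75 76 76]
```

```bash
cat >> h.py <<'E'
def line_px(im,c0,c1,rows):
    "column of index line per row, averaged as cradle x at z=60"
    R,t,_,_=pose();out=[]
    for r in rows:
        w=np.clip(im[r,c0:c1].max(1).astype(float)-12,0,None);c=(w*np.arange(c0,c1)).sum()/w.sum()
        out.append(((onz('top',(c,r),.06)[:2]-t)@R*1e3)[0])
    return np.mean(out),np.std(out)
E
python3 - <<'E'
from h import *
a=cv2.imread('pics/top0.png');b=cv2.imread('pics/t4.png')
print('t4',line_px(b,282,286,range(304,314)))
for r in range(302,315,3):print(r,a[r,268:286].max(1))
print('t0',line_px(a,273,278,range(304,313)))
E
```

```text
t4 (np.float64(78.16618099282142), np.float64(0.20597616105314237))
302 [35 38 42 16  9  1 85 40 11  9  1 71 72 68 68 68 71 72]
305 [36 39 42 12  7  0 99 41  4  8  4 72 74 72 72 71 70 68]
308 [38 40 30 12  3 26 87 35  8  2 40 71 71 71 71 72 70 70]
311 [37 38 25  9  2 59 53 20  7  0 50 69 71 71 70 71 70 71]
314 [61 62 46 18  0 84 45  7  5 11 69 73 70 69 70 71 70 70]
t0 (np.float64(57.23852300915925), np.float64(0.25624762908792326))
```

Emit:
drive_tool(
  deltas=[
    {"gripper": 0, "offset": [-0.0035, 0, 0], "angular": [0, 0, 0]},
    {"gripper": 0, "offset": [-0.007, 0, 0], "angular": [0, 0, 0]},
    {"gripper": 0, "offset": [-0.007, 0, 0], "angular": [0, 0, 0]},
    {"gripper": 0, "offset": [-0.007, 0, 0], "angular": [0, 0, 0]},
  ],
)

```text
t: 6.75
eef_pos: [0.5466, -0.0674, 0.0904]
tool_rot: [-0.001, 0.733, 0.68, 0.001]
contact_force: [0.8, 3.6, 1.3]
gripper_width: 1.001
grasp_force: 1.6
```

```bash
python3 - <<'E'
from h import *
cur();im=save('top','t5');i2=save('side','s5')
for r in range(306,316,4):print(r,im[r,280:294].max(1))
a=cv2.resize(i2[225:285,215:295],(800,600),interpolation=2);cv2.imwrite('pics/m5.png',np.clip(a*1.6,0,255).astype('uint8'))
E
```

```text
t 6.75 TCP cradle mm [67.6 30.7] 90.4 w 1.001 gf 1.6 F cradle [-3.6  0.5] 1.3
306 [36 38 29 11  7  0 82 46 11  2  9 64 63 76]
310 [28 30 34 11  9  0 97 39  6  5 37 78 80 78]
314 [32 25 22  3  2 26 75 31  6  0 53 76 77 76]
```

View pics/m5.png

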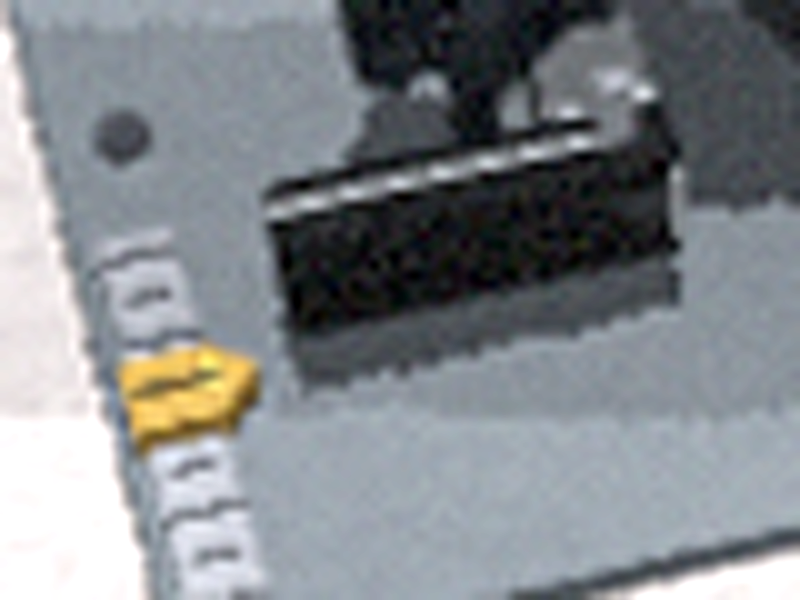

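In the side crop the index line runs from (268,211) to (590,130). The brass pointer's centre line runs from (135,387) to (217,374).

```bash
python3 - <<'E'
from h import *
R,t,_,_=pose()
px=lambda u,v:(215+(u+.5)/10-.5,225+(v+.5)/10-.5)
L=lambda n,p,z:((onz(n,p,z)[:2]-t)@R*1e3).round(1)
for n,p,z in[('idx',(270,211),.06),('idx2',(580,133),.06),('ptr',(217,374),.02),('ptr2',(135,387),.02)]:print('side',n,L('side',px(*p),z))
im=cv2.imread('pics/t5.png');print('top idx',line_px(im,285,289,range(305,315)))
g=cv2.cvtColor(im,cv2.COLOR_BGR2HSV)
print(im[316:332,282:294,2])
# side0 calibration: bar line when x=58
s=cv2.imread('pics/side0.png');print(proj('side',np.r_[R@[.058,-.04]+t,.06]));print(s[225:245,248].max(1)); print(proj('side',np.r_[R@[.058,-.05]+t,.06]))
E
```

```text
side idx [ 84.1 -62.4]
side idx2 [82.5 -6.8]
side ptr [ 85.  -76.1]
side ptr2 [ 83.6 -90.5]
top idx (np.float64(85.14320355392451), np.float64(0.24090059343018078))
[[ 64  55  51  48  61  48  44  57  73  73  70  71]
 [ 59  61  61  61  67  67  67  72  73  73  71  72]
 [ 60  61  58  37  70  72  68  70  71  72  71  73]
 [ 58  58  36  58 109 113  76  67  69  71  70  70]
 [ 56  48  49 107 129 130 114  60  63  66  67  68]
 [ 76  65 104 128  85 118 128 106  72  65  72  73]
 [ 87  79 122 130  56 113 124 127 100  93  83  96]
 [ 58 105 125 129  64 117 124 125 107 107  67 100]
 [ 38 117 126 128  55 115 124 114 103 106  44  96]
 [ 39 118 126 129  46 114 126 104 104 109  54 101]
 [ 35 117 127 130  60 117 127 112 108 112  78 105]
 [ 39 122 131 116  63 121 131 112 101 101  92  99]
 [ 49  80  89  77  59  83  94  83  81  81  80  79]
 [ 77  69  73  80  50  33  42  39  47  48  50  50]
 [110 108 113 115 102  97  99  99  98  98 102 103]
 [119 119 122 120 121 120 120 123 120 121 124 125]]
[250.8744991 231.8424588]
[100  99  97  98  76   2  82 129   9  22  24  24   0  11   0  12   8  11
  17   7]
[245.3184686  233.09048302]
```

```bash
python3 - <<'E'
from h import *
R,t,_,_=pose()
L=lambda n,p,z:((onz(n,p,z)[:2]-t)@R*1e3).round(1)
print(L('top',(286.0,322),.02),L('top',(286.05,324.5),.02),L('top',(286,327),.02))
cur();delta(67.5,6,91)
E
```

```text
[ 84.9 -78.7] [ 85.4 -84.4] [ 85.6 -90.2]
t 6.85 TCP cradle mm [67.4 30.7] 90.4 w 0.999 gf 1.6 F cradle [-3.3  0.7] 0.7
offset [-0.0002 -0.0247 -0.0006] ang [-0.    -0.004 -0.001]
```

The index and pointer agree within about 0.5 mm in both views. Now I'll shift the hand to −y while closing, keeping the inner finger against the bar.

Emit:
drive_tool(
  deltas=[
    {"gripper": 35, "offset": [-0.0004, -0.007, 0], "angular": [0, 0, 0]},
    {"gripper": 70, "offset": [-0.0004, -0.013, 0], "angular": [0, 0, 0]},
    {"gripper": 100, "offset": [-0.0004, -0.0185, 0], "angular": [0, 0, 0]},
    {"gripper": 120, "offset": [-0.0004, -0.022, 0], "angular": [0, 0, 0]},
    {"gripper": 130, "offset": [-0.0004, -0.0235, 0], "angular": [0, 0, 0]},
  ],
  grip_force=40,
)

```text
t: 7.35
eef_pos: [0.5234, -0.0661, 0.0914]
tool_rot: [-0.0, 0.733, 0.68, 0.002]
contact_force: [3.9, 3.2, 8.1]
gripper_width: 0.493
grasp_force: 2.3
```

```bash
python3 - <<'E'
from h import *
cur();im=save('top','t6');print('top idx',line_px(im,285,289,range(305,315)))
for r in (306,310,314):print(im[r,280:294].max(1))
E
```

```text
t 7.35 TCP cradle mm [67.9  7.5] 91.4 w 0.493 gf 2.3 F cradle [-3.5  3.7] 8.1
top idx (np.float64(85.17087474688228), np.float64(0.39732801944818247))
[44 42 37 43 80 79 34 42 55 22 12 66 67 66]
[39 39 35 60 45 28 37 32 15  4 21 65 67 65]
[38 34 45 32 17 16 78 32  1  3 45 64 63 70]
```

Emit:
drive_tool(
  deltas=[
    {"gripper": 150, "offset": [0, -0.0008, 0], "angular": [0, 0, 0]},
    {"gripper": 170, "offset": [0, -0.001, 0], "angular": [0, 0, 0]},
    {"gripper": 200, "offset": [0, -0.001, 0], "angular": [0, 0, 0]},
    {"gripper": 200, "offset": [0, -0.001, 0], "angular": [0, 0, 0]},
    {"gripper": 200, "offset": [0, -0.001, 0], "angular": [0, 0, 0]},
  ],
  grip_force=50,
)

```text
t: 7.9
eef_pos: [0.5215, -0.0658, 0.0912]
tool_rot: [-0.002, 0.733, 0.68, 0.001]
contact_force: [-2.3, 4.3, 14.7]
gripper_width: 0.353
grasp_force: 50.9
```

```bash
python3 - <<'E'
from h import *
cur();im=save('top','t7');i2=save('side','s7');print('top idx',line_px(im,285,289,range(309,315)))
for r in (306,310,314):print(im[r,280:294].max(1))
a=cv2.resize(i2[205:285,205:311],(795,600),interpolation=2);cv2.imwrite('pics/m7.png',np.clip(a*1.6,0,255).astype('uint8'))
E
```

```text
t 7.9 TCP cradle mm [67.8  5.6] 91.2 w 0.353 gf 50.9 F cradle [-4.1 -2.6] 14.7
top idx (np.float64(85.42445689734582), np.float64(0.35865718055974866))
[43 41 40 43 80 90 47 36 57 31  0 59 68 66]
[41 38 35 53 61 33 37 41 19  7  7 65 68 65]
[ 38  36  38  33  24   2 104  44   3   0  37  64  64  69]
```

View pics/m7.png

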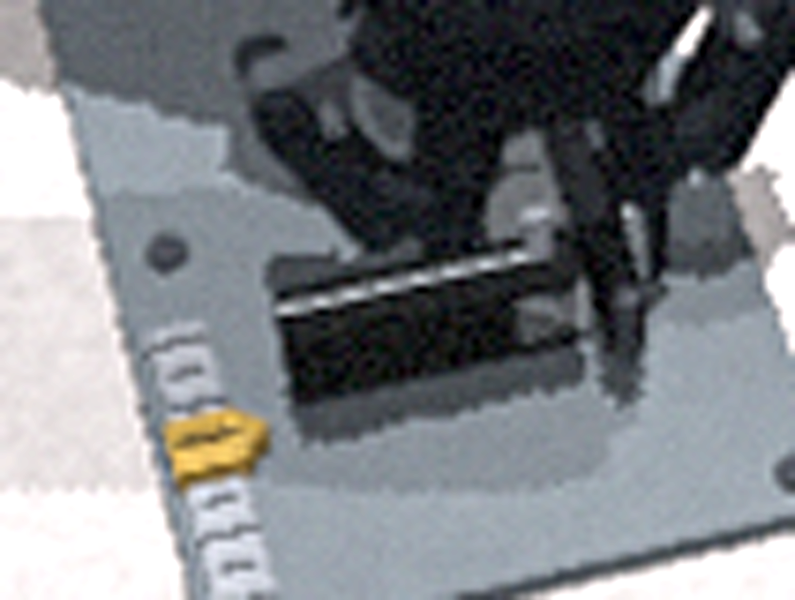

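The lever now lies alongside the leg, and the width of about 31 mm at 50 N fits the shut dimension. The index line runs (280,309)–(520,255) and the pointer line (180,441)–(238,432). I'll hold briefly and verify.

Emit:
drive_tool(
  deltas=[
    {"gripper": 200, "offset": [0, 0, 0], "angular": [0, 0, 0]},
    {"gripper": 200, "offset": [0, 0, 0], "angular": [0, 0, 0]},
    {"gripper": 200, "offset": [0, 0, 0], "angular": [0, 0, 0]},
    {"gripper": 200, "offset": [0, 0, 0], "angular": [0, 0, 0]},
    {"gripper": 200, "offset": [0, 0, 0], "angular": [0, 0, 0]},
  ],
  grip_force=60,
)

```text
t: 8.5
eef_pos: [0.5215, -0.0658, 0.0913]
tool_rot: [-0.002, 0.733, 0.68, 0.001]
contact_force: [-4.2, 4.2, 15.9]
gripper_width: 0.348
grasp_force: 58.4
```

```bash
python3 - <<'E'
from h import *
cur();R,t,_,_=pose();im=save('top','t8');print('top idx',line_px(im,285,289,range(311,315)))
L=lambda n,p,z:((onz(n,p,z)[:2]-t)@R*1e3).round(1)
px=lambda u,v:(205+(u+.5)/7.5-.5,205+(v+.5)/7.5-.5)
for p,z in[((281,309),.06),((515,256),.06),((238,432),.02),((180,441),.02)]:print('side',L('side',px(*p),z))
# lever tip, visible dark end in top
c=np.r_[R@[.105,.018]+t,.058];u,v=proj('top',c);print('expected shut tip px',u.round(1),v.round(1));u,v=int(u),int(v);print(im[v-8:v+8,u-8:u+8].max(2))
E
```

```text
t 8.5 TCP cradle mm [67.8  5.5] 91.3 w 0.348 gf 58.4 F cradle [-3.9 -4.5] 15.9
top idx (np.float64(85.5106653946877), np.float64(0.34339385025969926))
side [ 84.6 -61.7]
side [84.7 -6.1]
side [ 85.5 -76.1]
side [ 84.1 -89.7]
expected shut tip px 297.0 280.6
[[62 62 24 44 53 53 52 52 52 53 51 53 56 40 35 44]
 [65 57 34 52 53 53 53 52 53 53 51 53 50 41 37 55]
 [64 37 45 53 54 52 52 52 51 53 52 56 40 47 33 60]
 [47 37 51 54 53 52 52 52 52 53 53 55 45 51 19 56]
 [29 46 53 52 52 53 52 52 53 52 56 46 54 43  7 69]
 [29 51 53 53 52 53 54 52 53 52 55 42 57 29  7 78]
 [41 55 53 52 53 53 52 52 53 54 47 56 48 14 43 79]
 [51 53 52 52 53 53 53 52 54 55 46 63 34  0 59 78]
 [53 53 52 53 53 53 51 53 54 46 58 62 23  8 72 79]
 [53 53 53 51 52 53 53 52 54 41 66 49 13 11 76 79]
 [53 53 52 52 53 52 52 55 47 45 62 30  0 43 77 78]
 [56 56 55 53 53 51 52 56 39 61 51 15  7 70 80 77]
 [57 57 56 55 54 53 54 47 50 68 36  8 45 81 80 77]
 [60 59 59 57 56 56 58 40 64 54 19  0 58 81 79 77]
 [61 60 60 59 59 60 52 52 68 38 10  6 60 80 79 77]
 [63 61 62 60 60 62 35 68 78 30  1 36 65 70 79 78]]
```

```bash
python3 - <<'E'
from h import *
R,t,_,_=pose()
for p in[(.105,.014,.058),(.105,.022,.058),(.105,.014,.034),(.105,.022,.034)]:
    print(p,((proj('side',np.r_[R@p[:2]+t,p[2]])-[205,205])*7.5).round(0))
E
```

```text
(0.105, 0.014, 0.058) [618. 303.]
(0.105, 0.022, 0.058) [651. 295.]
(0.105, 0.014, 0.034) [622. 367.]
(0.105, 0.022, 0.034) [654. 360.]
```

The lever tip in the picture lies where the shut lever should project, so I'll hand in.

```bash
python3 -c "
from h import *
print(bot.hand_in())"
```

```text
the job is handed in; nothing more can be done
None
```

I've handed the job in: the hasp is folded well back, the foot bar is within about 0.5 mm of the brass pointer, and the lever is shut, with the leg still held at about 58 N; the verdict wasn't shown.

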